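Pile angle brackets head-to-tail in the stacking jig

TASK

Add the two angle brackets that lie stacked on the sloped rack to the pile begun in the stacking jig: lay them flat one above the other, each turned the opposite way round (half a turn) from the one beneath so that the pile stays balanced, and push each one up flush against the locating posts on both sides, so that the pile fills the same square. Leave the bottom bracket in its place, let go of everything, and do not shift or knock over the other things on the table.

Things in the scene. Friction and masses are not known exactly. Their poses are not given: they have to be found in the camera images.
- jig: fixed stacking jig: dark steel base plate 132 x 132 x 10 mm. Origin: on the table under the centre of the 100 mm square that the pile fills. Its +x and +y sides each have two rigid steel locating posts, 10 mm thick, 62 mm high, 32 mm either side of the middle, 54 mm between them. They touch the square's edges x = +50 and y = +50 mm; the -x and -y sides are open.
- jig_bed (a point): centre of the pile's square on top of the jig's base plate, 10 mm above the table. Undersides of the first, second, third bracket lie 0, 14, 28 mm above it. Turned one way a bracket has its heel at jig x = y = +32 mm (between the posts), the other way at x = y = -32 (open corner), arm ends against one post per side, resting on the two corners where arms cross.
- bracket_bed_heel (a point): loose flat L-shaped aluminium plate, two equal arms 100 mm long from the outer corner, 36 wide, 14 thick, 0.2 kg. Lies in the jig as bottom of the pile, heel at jig x = y = +32, arms toward jig -x and -y. Point: centre of the heel (36 mm square where the arms meet), mid-thickness; arms run along its +x and +y, ends 82 mm away; z normal to the plate.
- rack: fixed sloped rack: grey bed 130 mm up the slope, 160 mm wide (y), rising at 20 degrees toward its +x; origin on the table under its middle. Lower edge of the bed surface at x = -58, z = 26 mm, with a lip 24 mm high (square to the bed) against which the brackets rest; upper edge at x = +64, z = 70 mm.
- bracket_upper_heel (a point): loose flat L-shaped aluminium plate, two equal arms 100 mm long from the outer corner, 36 wide, 14 thick, 0.2 kg. Upper of the two stacked the same way round on the rack, tilted with it: heel low, toward rack -y, +x arm straight up the slope, +y arm along the lip. Point: centre of the heel (36 mm square where the arms meet), mid-thickness; arms run along its +x and +y, ends 82 mm away; z normal to the plate.
- bracket_lower_heel (a point): loose flat L-shaped aluminium plate, two equal arms 100 mm long from the outer corner, 36 wide, 14 thick, 0.2 kg. Lower of the two on the rack, flat on its bed, placed like the upper one: +x arm straight up the slope, +y arm along the lip. Point: centre of the heel (36 mm square where the arms meet), mid-thickness; arms run along its +x and +y, ends 82 mm away; z normal to the plate.
- gantry: fixed tool gantry; its origin, on the floor, is of no use. An air driver 40 mm thick hangs from it straight in front of the robot's base, 0.14 m ahead of its axis (y = 0), from 0.08 to 0.31 m above the table: keep elbow and upper arm clear of it when swinging from side to side.
- glue: thread-lock bottle standing upright, 36 mm across, 92 mm tall; origin: centre of underside
- marker: felt marker lying on the table, 132 x 18 mm; origin: centre of underside, y along it
- lamp_holder: white lamp holder with bulb and short lead, 151 x 35 x 33 mm; origin: centre of underside, y along it
- tape: roll of masking tape lying flat, 94 mm across, 48 mm tall; origin: centre of underside

How it is judged:
On the way:
1. one bracket lies as the second course, turned opposite to the bottom one, flush against the posts, and let go ((((x of bracket_upper_heel in the frame of jig between -0.0345 and -0.0295 m and y of bracket_upper_heel in the frame of jig between -0.0345 and -0.0295 m and z of bracket_upper_heel in the frame of jig between 0.028 and 0.034 m and angle between the x axis of bracket_upper_heel and the x axis of jig, either way round below 0.06 rad and angle between bracket_upper_heel's own z axis and vertical below 0.05 rad) and (linear speed of bracket_upper below 0.02 m/s and contact force between bracket_upper and the fingers below 0.2 N)) or ((x of bracket_lower_heel in the frame of jig between -0.0345 and -0.0295 m and y of bracket_lower_heel in the frame of jig between -0.0345 and -0.0295 m and z of bracket_lower_heel in the frame of jig between 0.028 and 0.034 m and angle between the x axis of bracket_lower_heel and the x axis of jig, either way round below 0.06 rad and angle between bracket_lower_heel's own z axis and vertical below 0.05 rad) and (linear speed of bracket_lower below 0.02 m/s and contact force between bracket_lower and the fingers below 0.2 N)))), for 0.2 s.
At the end, for the whole second after the job is handed in: First and third bracket: heel in the corner between the posts; second: heel at the open corner. Heels within 2.5 mm of flush in jig x and y, 3 mm in height; arms parallel to the jig within 0.06 rad, flat within 0.05 rad; at rest, released (x of bracket_bed_heel in the frame of jig between 0.0295 and 0.0345 m and y of bracket_bed_heel in the frame of jig between 0.0295 and 0.0345 m and z of bracket_bed_heel in the frame of jig between 0.014 and 0.02 m and angle between the x axis of bracket_bed_heel and the x axis of jig, either way round below 0.06 rad and angle between bracket_bed_heel's own z axis and vertical below 0.05 rad and (((x of bracket_upper_heel in the frame of jig between -0.0345 and -0.0295 m and y of bracket_upper_heel in the frame of jig between -0.0345 and -0.0295 m and z of bracket_upper_heel in the frame of jig between 0.028 and 0.034 m and angle between the x axis of bracket_upper_heel and the x axis of jig, either way round below 0.06 rad and angle between bracket_upper_heel's own z axis and vertical below 0.05 rad) and (x of bracket_lower_heel in the frame of jig between 0.0295 and 0.0345 m and y of bracket_lower_heel in the frame of jig between 0.0295 and 0.0345 m and z of bracket_lower_heel in the frame of jig between 0.042 and 0.048 m and angle between the x axis of bracket_lower_heel and the x axis of jig, either way round below 0.06 rad and angle between bracket_lower_heel's own z axis and vertical below 0.05 rad)) or ((x of bracket_lower_heel in the frame of jig between -0.0345 and -0.0295 m and y of bracket_lower_heel in the frame of jig between -0.0345 and -0.0295 m and z of bracket_lower_heel in the frame of jig between 0.028 and 0.034 m and angle between the x axis of bracket_lower_heel and the x axis of jig, either way round below 0.06 rad and angle between bracket_lower_heel's own z axis and vertical below 0.05 rad) and (x of bracket_upper_heel in the frame of jig between 0.0295 and 0.0345 m and y of bracket_upper_heel in the frame of jig between 0.0295 and 0.0345 m and z of bracket_upper_heel in the frame of jig between 0.042 and 0.048 m and angle between the x axis of bracket_upper_heel and the x axis of jig, either way round below 0.06 rad and angle between bracket_upper_heel's own z axis and vertical below 0.05 rad))) and linear speed of each of bracket_bed, bracket_upper, bracket_lower below 0.02 m/s and contact force between each of bracket_bed, bracket_upper, bracket_lower and the fingers below 0.2 N); the robot touches nothing.
It fails at once if the bottom bracket is pushed more than 15 mm out of its place (distance of bracket_bed_heel from where it was at the start of the episode above 0.015 m).
It fails at once if glue bottle, marker, lamp holder or tape roll is moved more than 20 mm (distance of any of glue, marker, lamp_holder, tape from where it was at the start of the episode above 0.02 m).
It fails at once if the glue bottle is knocked over (angle between glue's own z axis and vertical above 0.5 rad).
It also fails if it takes over 61 s, if anything falls off the work surface, if the arm or the gripper's body presses on something with over 40 N, if the wrist force passes 120 N, or if a joint passes its speed limit or range.

ROBOT

A 6-joint arm with a two-finger parallel gripper is mounted at the origin on the work surface; the furniture and walls round the work are solid. World frame = base frame: x ahead of the robot, y to its left, z up, the work surface at z = 0. Lengths are in m, angles in rad, forces in N, time in s.
With the tool pointing down it reaches from about 0.225 to 0.875 m from the base axis. Payload 3.4 kg.
Tool frame: the origin (TCP) lies on the centre line of the jaws, within the pads' length; the fingertips stand 11 mm ahead of it and the grasp point (between the pads) lies 8 mm behind it; z points along the fingers, y is the line along which they close (so a half turn about z gives the same grasp; the last joint's range is limited). The gripper opens to 85 mm and grips with 20 to 120 N. Pads are 22 mm wide; open, the fingers measure 114 mm over their backs; the gripper's body (76 mm by 85 mm) begins 54 mm behind the grasp point. The pads swing forward as they close: fully open they stand 13 mm farther back than shut.
Start: joints at [1.073, 0.276, 1.505, -0, 1.361, -0.121], TCP at [0.212, 0.535, 0.242] pointing down, gripper open.
Joint ranges: [-2.89, 2.89], [-0.75, 2.08], [0.22, 2.7], [-1.18, 4.32], [0.11, 2.71], [-2.7, 2.7]. Speed limits (rad/s): [2.57, 2.57, 3.14, 3.14, 3.14, 3.14].

INTERFACE

Orientations are given as a unit quaternion [w, x, y, z].
In Python, from rig import manip, eyes, job gives the robot as it stands.
- The arm moves only by the tool drive_tool, never from a script. Its argument "rows" is a list of rows, each a list of 3 entries, a list of its own where there are three numbers: the turn, a rotation vector about the world's x, y, z in rad, then the shift along the world's x, y, z in cm, then the finger opening in cm, from 0 to 8.54. A call has 1 to 8 rows; each row shifts and turns the commanded pose from where the row before left it; what a row does not reach is not made up. A row lasts 1/8 s, in which the tool goes at most 62.5 mm and 10.7 degrees, less where a joint would pass 70% of its speed; a pose out of reach is approached as far as the arm can. A call is refused whole if a number of a shift passes 6.25 or a number of a turn 0.188, either way. A call with a gripper value outside its range is refused whole. The fingers move at their own pace and stop on an object; "force" is the grip in N (left out, the last holds). Time passes only in rows, so rows that do not move let the fingers close. It gives the time, the measured TCP pose, the force, the opening and the grip force at its end, in the units of the state.
- manip.get_state(): the state, without advancing time (a new reading comes with each control period).
- eyes.get_image(name): name is "scene" or "top" or "wrist"; returns the picture (400x640x3 uint8, red, green, blue); there is no depth.
- eyes.get_calibration(name): a dict with "camera_matrix" (3x3 intrinsics, pixels), "view" (4x4, takes a point from world to camera coordinates). Camera axes: x right, y up, looking along -z (the intrinsics and any distortion apply to the point x, -y, -z); pixel columns grow to the right and rows downward; lengths in m; the calibration is good to about 2 mm. A picture is of the moment at which its call begins: read the wrist's pose just before it. get_calibration takes no time and is no camera call; for the wrist camera it gives the pose at the moment of the call.
- job.sign_off(): hands the job in; it is judged then, once.
The state is a dict: "clock": time; "qpos": joint angles; "qd": joint speeds; "effort": joint torques, N m; "position": TCP position; "ee_rot": TCP orientation; "contact_force": force on the tool from outside, world axes, zero at the start; "moment": the same for the moment, N m; "width": finger opening in m; "gripper_force": force on a finger pad.
Only numpy, scipy, OpenCV 4.12 (cv2) and the standard library are available. Lean on these libraries where they do the work, as an engineer would, in place of code of your own. Each camera call takes 0.05 s, during which the arm holds its last target. There are 200 camera calls.

## Working session

There is one attempt and no reset: what is moved stays moved. The work goes in short steps, Python scripts to look and compute and a tool call to move; the robot and the scene stay as the last step left them, time stands still between calls to the robot, and variables do not carry over. Pictures are saved under pics/ and viewed, at most 13 in all, crops included, and the job is handed in when it is done.

Besides the shell and the picture viewer there is one more tool, called after "Request:" as a command line: name --argument value ..., lists and objects as JSON in quotes. drive_tool: Moves the arm, as the interface text tells. Its arguments: {"type":"object","properties":{"rows":{"type":"array"},"force":{"type":"number"}},"required":["rows"]}

```bash
mkdir -p pics; ls
python3 - <<'E'
from rig import manip, eyes, job
import cv2, numpy as np
s=manip.get_state();print(s)
for n in ("scene","top"):
    im=eyes.get_image(n);cv2.imwrite(f"pics/{n}0.png",im[:,:,::-1])
    c=eyes.get_calibration(n);print(n,{k:np.round(v,4).tolist() if not isinstance(v,str) else v for k,v in c.items()})
E
```

```text
pics
{'clock': 0.0, 'qpos': array([ 1.07298342e+00,  2.76591980e-01,  1.50616458e+00, -2.20526899e-05,
        1.36069407e+00, -1.20996141e-01]), 'qd': array([-6.75480066e-04,  5.17714432e-04, -5.01927643e-04,  7.02632959e-04,
        1.23967664e-05, -7.12025663e-04]), 'effort': array([ 1.78546284e-04, -4.16777337e+01, -2.45799905e+01, -1.22809424e-04,
        1.11167732e-02,  8.88175123e-06]), 'position': array([0.21133669, 0.53419106, 0.24142888]), 'ee_rot': array([-2.72599916e-04,  1.87293333e-01,  9.82303591e-01, -8.88160303e-04]), 'contact_force': array([-0.5340806 , -0.59344193, -0.17792358]), 'moment': array([-0.0226584 , -0.02997052,  0.02331937]), 'gripper_force': 0.0, 'width': 0.0853170936434473}
scene {'camera_matrix': [[454.0749, 0.0, 323.4436], [0.0, 454.0749, 192.7046], [0.0, 0.0, 1.0]], 'view': [[-0.7969, -0.604, -0.0062, 0.4891], [0.4592, -0.6125, 0.6434, -0.0529], [-0.3924, 0.5099, 0.7655, -1.3584], [0.0, 0.0, 0.0, 1.0]]}
top {'camera_matrix': [[492.4143, 0.0, 322.3856], [0.0, 492.4143, 201.4947], [0.0, 0.0, 1.0]], 'view': [[0.2756, -0.9613, -0.0011, -0.1466], [0.9157, 0.2622, 0.3044, -0.4262], [-0.2923, -0.0849, 0.9525, -1.3852], [0.0, 0.0, 0.0, 1.0]]}
```

View pics/scene0.png

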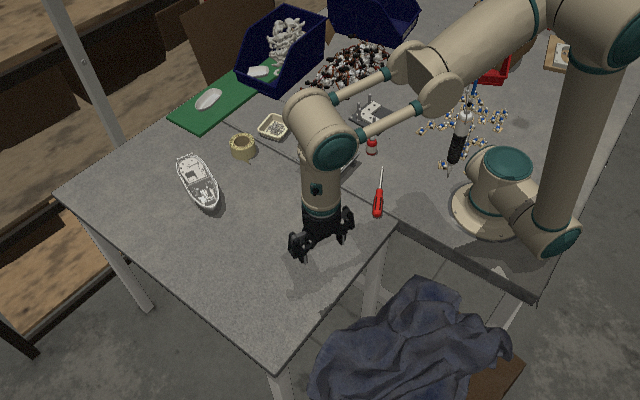

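View pics/top0.png

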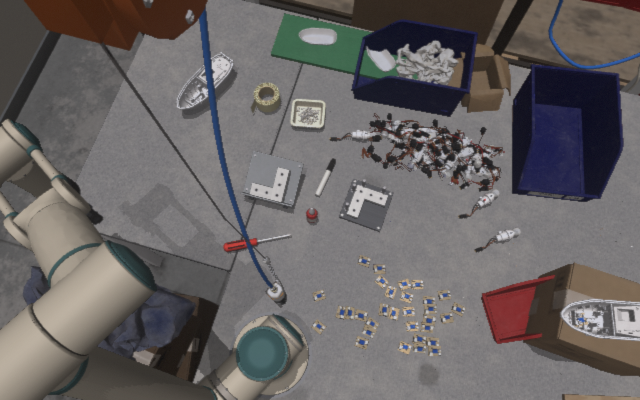

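The top view shows the rack near (273,180), the jig near (366,203), the marker at (327,177) and the glue at (312,214). The scene view of the work is hidden behind the arm. I'll enlarge the work area.

Run:
```python
import cv2
im=cv2.imread("pics/top0.png")[140:240,235:405]
cv2.imwrite("pics/crop1.png",cv2.resize(im,None,fx=4.7,fy=4.7,interpolation=cv2.INTER_CUBIC))
```

```text
(no output)
```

View pics/crop1.png

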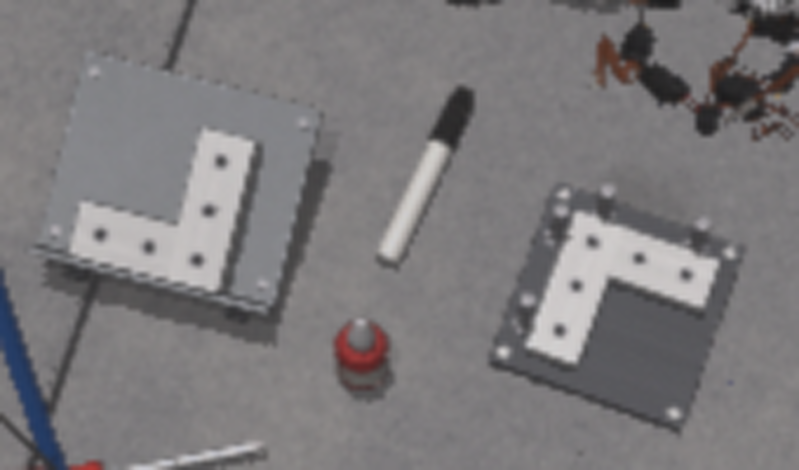

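The rack bracket's heel is at the lower right (full-picture ≈(277,195)), and the jig bracket's heel is at the upper left (≈(361,191)) between the posts. So jig +x points up in the image and +y points left. Next, rough positions.

```bash
cat > h.py <<'E'
import numpy as np, cv2
from rig import manip, eyes, job
from scipy.spatial.transform import Rotation as R
def grab(n,name=None):
    c=eyes.get_calibration(n); im=eyes.get_image(n)[:,:,::-1].copy()
    if name: cv2.imwrite(f"pics/{name}.png",im)
    return im,np.array(c["camera_matrix"]),np.array(c["view"])
def rays(K,V,px):
    px=np.atleast_2d(px).astype(float); o=-V[:3,:3].T@V[:3,3]
    d=np.c_[(px[:,0]-K[0,2])/K[0,0],-(px[:,1]-K[1,2])/K[1,1],-np.ones(len(px))]
    return o,d@V[:3,:3]
def cast(K,V,px,z=0.,n=(0,0,1)):   # plane n.p=z
    o,d=rays(K,V,px); n=np.array(n); return o+d*((z-o@n)/(d@n))[:,None]
def proj(K,V,p):
    q=np.atleast_2d(p)@V[:3,:3].T+V[:3,3]
    return np.c_[K[0,0]*q[:,0]/-q[:,2]+K[0,2],-K[1,1]*q[:,1]/-q[:,2]+K[1,2]]
def rot():
    s=manip.get_state(); q=s["ee_rot"]; return s,R.from_quat([q[1],q[2],q[3],q[0]])
E
python3 - <<'E'
from h import *
c=eyes.get_calibration("top");K,V=np.array(c["camera_matrix"]),np.array(c["view"])
f=lambda *p:np.array(p)/4.7+np.array([235,140])
P=lambda pts,z:np.round(cast(K,V,[f(*p) for p in pts],z),3)
print("jig holes heel,+?ends",P([(592,241),(560,330),(687,273)],.024))
print("rack bracket heel,x-end,y-end",P([(197,258),(220,160),(100,234)],.06))
print("glue,marker ends",P([(361,330)],.092),P([(390,260),(460,90)],.009))
s,r=rot();print(r.as_matrix().round(3))
im,K,V=grab("wrist","w0");print(V.round(3).tolist(),K.tolist());print(s["position"])
E
```

```text
jig holes heel,+?ends [[ 0.527 -0.124  0.024]
 [ 0.463 -0.12   0.024]
 [ 0.523 -0.189  0.024]]
rack bracket heel,x-end,y-end [[0.435 0.113 0.06 ]
 [0.502 0.119 0.06 ]
 [0.433 0.177 0.06 ]]
glue,marker ends [[ 0.409 -0.004  0.092]] [[ 0.483  0.     0.009]
 [ 0.612 -0.012  0.009]]
[[-0.93   0.368 -0.001]
 [ 0.368  0.93  -0.001]
 [ 0.    -0.002 -1.   ]]
[[0.367, 0.93, -0.001, -0.574], [-0.89, 0.351, -0.291, 0.039], [-0.27, 0.108, 0.957, -0.379], [0.0, 0.0, 0.0, 1.0]] [[286.82994776344316, 0.0, 318.81390822454904], [0.0, 286.82994776344316, 202.2870112025344], [0.0, 0.0, 1.0]]
[0.21136134 0.53425912 0.2415045 ]
```

View pics/w0.png

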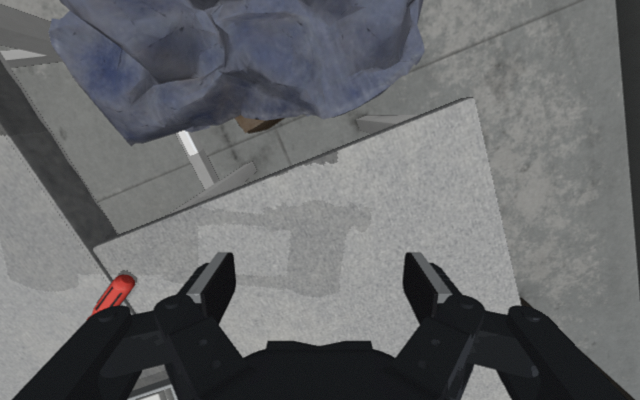

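The bare wrist view shows the fingertips' inner edges at (235,253) and (405,253). That gives open tips about 2 mm behind the TCP. I'll go and look at the rack from close up.

Request:
drive_tool --rows '[[[0, 0, 0.055], [2.5, -4.85, -0.2], 8.5], [[0, 0, 0.055], [2.5, -4.85, -0.2], 8.5], [[0, 0, 0.055], [2.5, -4.85, -0.2], 8.5], [[0, 0, 0.055], [2.5, -4.85, -0.2], 8.5], [[0, 0, 0.055], [2.5, -4.85, -0.2], 8.5], [[0, 0, 0.055], [2.5, -4.85, -0.2], 8.5], [[0, 0, 0.055], [2.5, -4.85, -0.2], 8.5], [[0, 0, 0.055], [2.5, -4.85, -0.2], 8.5]]' --force 60

```text
clock: 1.15
position: [0.412, 0.1451, 0.2263]
ee_rot: [0.0, -0.032, 0.999, 0.0]
contact_force: [0.8, 0.5, 0.3]
width: 0.0847
gripper_force: 0.0
```

Request:
drive_tool --rows '[[[0, 0, 0], [0, 0, 0], 3.6], [[0, 0, 0], [0, 0, 0], 3.6], [[0, 0, 0], [0, 0, 0], 3.6], [[0, 0, 0], [0, 0, 0], 3.6]]'

```text
clock: 1.65
position: [0.411, 0.1478, 0.2264]
ee_rot: [-0.0, -0.033, 0.999, 0.0]
contact_force: [-0.4, -0.2, -0.7]
width: 0.0359
gripper_force: 0.0
```

Run:
```python
from h import *
s,r=rot();print(s["clock"],s["position"],s["width"],s["qpos"].round(3),r.as_matrix().round(3).tolist())
im,K,V=grab("wrist","w1");np.savez("w1.npz",K=K,V=V)
```

```text
1.65 [0.41103751 0.14775876 0.22636731] 0.03589469374810265 [ 0.185  0.076  1.801  0.     1.264 -1.451] [[-0.998, -0.065, -0.0], [-0.065, 0.998, 0.0], [0.0, 0.0, -1.0]]
```

View pics/w1.png

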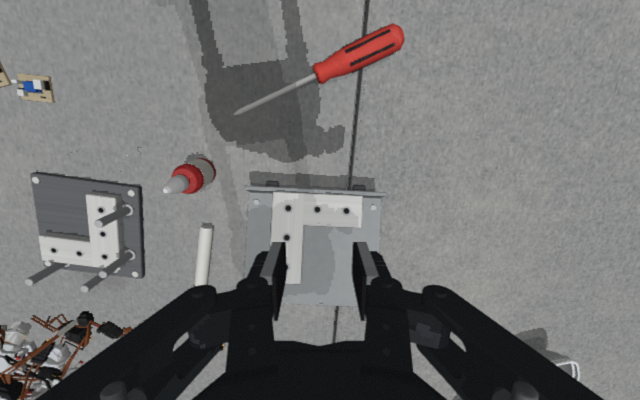

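The wrist view shows rack brackets at (275–360,193–283) and the jig bracket at (38–118,195–270). The posts stick up at its lower and right sides, and the fingers partly hide the rack. I'll take clearer views from farther back, one per fixture.

Request:
drive_tool --rows '[[[0, 0, 0], [-4, 0, 0], 4.6], [[0, 0, 0], [-4, 0, 0], 4.6], [[0, 0, 0], [0, 0, 0], 4.6], [[0, 0, 0], [0, 0, 0], 4.6]]'

```text
clock: 2.2
position: [0.3323, 0.1472, 0.2268]
ee_rot: [0.001, -0.032, 0.999, 0.0]
contact_force: [-0.2, -1.1, 0.9]
width: 0.0459
gripper_force: 0.0
```

Run:
```python
from h import *
s,r=rot();print(s["clock"],s["position"],np.abs(s["qd"]).max())
im,K,V=grab("wrist","w2");np.savez("w2.npz",K=K,V=V)
```

```text
2.2 [0.33229588 0.1471877  0.226774  ] 0.01705378155132031
```

Request:
drive_tool --rows '[[[0, 0, 0], [1, -5.6, 0], 4.6], [[0, 0, 0], [1, -5.6, 0], 4.6], [[0, 0, 0], [1, -5.6, 0], 4.6], [[0, 0, 0], [1, -5.6, 0], 4.6], [[0, 0, 0], [1, -5.6, 0], 4.6], [[0, 0, 0], [0, 0, 0], 4.6], [[0, 0, 0], [0, 0, 0], 4.6], [[0, 0, 0], [0, 0, 0], 4.6]]'

```text
clock: 3.25
position: [0.3815, -0.1321, 0.2261]
ee_rot: [-0.0, -0.032, 0.999, 0.0]
contact_force: [-0.5, 0.3, -0.4]
width: 0.0463
gripper_force: 0.0
```

Run:
```python
from h import *
s,r=rot();print(s["clock"],s["position"],np.abs(s["qd"]).max())
im,K,V=grab("wrist","w3");np.savez("w3.npz",K=K,V=V)
a=cv2.imread("pics/w2.png")[100:350,180:480];b=im[100:350,180:480]
cv2.imwrite("pics/c2.png",cv2.resize(np.vstack([a,b]),None,fx=1.2,fy=1.2,interpolation=cv2.INTER_CUBIC))
```

```text
3.25 [ 0.38150274 -0.1321391   0.2261438 ] 0.009823624613533649
```

View pics/c2.png

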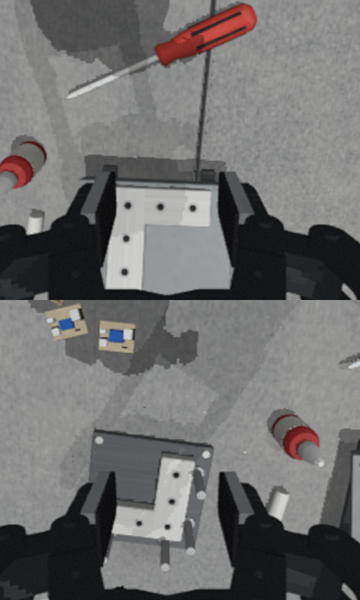

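Both brackets show clearly with all five holes: rack heel hole at about (287,271), jig heel hole at about (319,289). I'll find the hole centroids and fit the poses.

```bash
cat > fit.py <<'E'
from h import *
from scipy.optimize import least_squares
def holes(im,guess):
    g=cv2.cvtColor(im,cv2.COLOR_BGR2GRAY).astype(float); out=[]
    for u,v in guess:
        for _ in range(4):
            x0,y0=int(round(u))-5,int(round(v))-5
            w=g[y0:y0+11,x0:x0+11]; w=np.clip(np.median(w)-25-w,0,None)
            yy,xx=np.mgrid[y0:y0+11,x0:x0+11]; 
            if w.sum()==0: break
            u,v=(w*xx).sum()/w.sum(),(w*yy).sum()/w.sum()
        out.append((u,v))
    return np.array(out)
def fit(K,V,px,loc,tilt,z0,x0,freez=False):
    # loc multiplies pitch p; bracket frame = Rz(yaw) Ry(-tilt)
    def P(q):
        r=R.from_euler("z",q[2])*R.from_euler("y",-tilt)
        return np.array([q[0],q[1],q[4] if freez else z0])+r.apply(np.c_[np.array(loc)*q[3],np.zeros(len(loc))])
    f=least_squares(lambda q:(proj(K,V,P(q))-px).ravel(),list(x0)+[.032,z0])
    return f.x,np.abs(f.fun).max()
E
python3 - <<'E'
from fit import *
A=lambda c,oy:[(u/1.2+180,v/1.2+100-oy) for u,v in c]
for n,g,oy,loc,tilt,z0,x0 in (("w2",[(124,272),(126,239),(127,206),(160,207),(193,208)],0,[(2,0),(1,0),(0,0),(0,1),(0,2)],np.deg2rad(20),.0585,(.43,.11,.05)),
   ("w3",[(167,526),(172,501),(176,475),(139,523)],250,[(0,0),(-1,0),(-2,0),(0,-1)],0,.024,(.53,-.12,-.05))):
    im=cv2.imread(f"pics/{n}.png");d=np.load(n+".npz")
    px=holes(im,A(g,oy));print(n,px.round(1).tolist())
    for fz in (0,1):
        q,e=fit(d["K"],d["V"],px,loc,tilt,z0,x0,fz);print(q.round(4),e.round(2))
E
```

```text
w2 [[283.4, 326.3], [284.7, 298.4], [286.1, 270.9], [313.2, 272.0], [340.2, 273.1]]
[0.4377 0.1149 0.0183 0.032  0.0585] 0.08
[ 0.5417  0.0993  0.0183  0.0507 -0.1158] 0.08
w3 [[319.1, 288.7], [322.7, 267.7], [326.3, 245.5], [295.5, 285.7]]
[ 0.5304 -0.1222 -0.0784  0.032   0.024 ] 0.08
[ 0.8812 -0.0976 -0.0784  0.0826 -0.5037] 0.08
```

Both fits agree with the nominal heights and a 32 mm hole pitch, with a residual of 0.08 px. The rack yaw is 0.018 and the jig yaw is −0.078. Next: swing back over the rack and tilt the tool square to the bed.

Request:
drive_tool --rows '[[[0, 0, -0.0094], [1.45, 4.95, 0], 5.0], [[0, 0, -0.0094], [1.45, 4.95, 0], 5.0], [[0, 0, -0.0094], [1.45, 4.95, 0], 5.0], [[0, 0, -0.0094], [1.45, 4.95, 0], 5.0], [[0, 0, -0.0094], [1.45, 4.95, 0], 5.0], [[0.0021, -0.1163, 0], [0, 0, -2.3], 5.0], [[0.0021, -0.1163, 0], [0, 0, -2.3], 5.0], [[0.0021, -0.1163, 0], [0, 0, -2.3], 5.0]]'

```text
clock: 4.3
position: [0.4535, 0.1158, 0.1574]
ee_rot: [0.176, -0.01, 0.984, 0.002]
contact_force: [0.5, -0.9, -1.5]
width: 0.05
gripper_force: 0.0
```

Request:
drive_tool --rows '[[[0, 0, 0], [0, 0, -2.5], 5.0], [[0, 0, 0], [0, 0, -2.5], 5.0], [[0, 0, 0], [0, 0, 0], 5.0], [[0, 0, 0], [0, 0, 0], 5.0], [[0, 0, 0], [0, 0, 0], 5.0]]'

```text
clock: 4.92
position: [0.455, 0.1146, 0.1086]
ee_rot: [0.175, -0.008, 0.985, 0.002]
contact_force: [0.4, -0.4, -0.4]
width: 0.0504
gripper_force: 0.0
```

```bash
cat > rel.py <<'E'
from h import *
import sys
# grasp frame on upper bracket: origin top surface point, axes u,v,n
psi=.0183;r0=R.from_euler("z",psi)*R.from_euler("y",-np.deg2rad(20))
u,v,n=r0.as_matrix().T; H=np.array([.4377,.1149,.0585])
s,r=rot();d=s["position"]-H
print("t",s["clock"],"heel-rel u,v,n mm",[round(1e3*float(d@a),1) for a in (u,v,n)],"F u,v,n",[round(float(s["contact_force"]@a),1) for a in (u,v,n)],"w",s["width"],s["gripper_force"])
T=np.c_[-u,v,-n]; print("rotvec to target",(R.from_matrix(T)*r.inv()).as_rotvec().round(4), "u,v,n",u.round(4),v.round(4),n.round(4))
E
python3 rel.py
```

```text
t 4.925 heel-rel u,v,n mm [33.4, -0.6, 41.2] F u,v,n [0.3, -0.4, -0.5] w 0.05036739264899167 0.0
rotvec to target [-0.0011  0.0025  0.0014] u,v,n [0.9395 0.0172 0.342 ] [-0.0183  0.9998  0.    ] [-0.342  -0.0063  0.9397]
```

Request:
drive_tool --rows '[[[0, 0, 0], [0.34, 0.03, -0.94], 5.0], [[0, 0, 0], [0.34, 0.03, -0.94], 5.0], [[0, 0, 0], [0.34, 0.01, -0.94], 5.0], [[0, 0, 0], [0.17, 0, -0.47], 5.0], [[0, 0, 0], [0.17, 0, -0.47], 5.0], [[0, 0, 0], [0, 0, 0], 5.0]]'

```text
clock: 5.68
position: [0.4676, 0.1148, 0.0693]
ee_rot: [0.173, -0.008, 0.985, 0.002]
contact_force: [-1.7, -0.1, 0.3]
width: 0.05
gripper_force: 0.0
```

Request:
drive_tool --rows '[[[0, 0, 0], [0.17, 0, -0.47], 5.0], [[0, 0, 0], [0.17, 0, -0.47], 5.0], [[0, 0, 0], [0.17, 0, -0.47], 5.0], [[0, 0, 0], [0, 0, 0], 5.0]]'

```text
clock: 6.18
position: [0.4726, 0.1148, 0.0551]
ee_rot: [0.173, -0.008, 0.985, 0.002]
contact_force: [-1.0, -0.2, 0.4]
width: 0.05
gripper_force: 0.0
```

```bash
python3 rel.py
```

```text
t 6.175 heel-rel u,v,n mm [31.7, -0.7, -15.1] F u,v,n [-0.8, -0.2, 0.7] w 0.05000779107548792 0.0
rotvec to target [-0.0006 -0.001   0.002 ] u,v,n [0.9395 0.0172 0.342 ] [-0.0183  0.9998  0.    ] [-0.342  -0.0063  0.9397]
```

Request:
drive_tool --rows '[[[0, 0, 0], [0.05, 0, -0.14], 5.0], [[0, 0, 0], [0.05, 0, -0.14], 5.0], [[0, 0, 0], [0, 0, 0], 5.0]]'

```text
clock: 6.55
position: [0.4738, 0.1149, 0.0528]
ee_rot: [0.174, -0.008, 0.985, 0.002]
contact_force: [0.2, 0.6, -0.1]
width: 0.0501
gripper_force: 0.0
```

Request:
drive_tool --rows '[[[0, 0, 0], [0.05, 0, -0.14], 5.0], [[0, 0, 0], [0, 0, 0], 5.0]]'

```text
clock: 6.8
position: [0.4743, 0.1149, 0.0513]
ee_rot: [0.174, -0.008, 0.985, 0.002]
contact_force: [-0.7, 0.2, 0.7]
width: 0.05
gripper_force: 0.0
```

Request:
drive_tool --rows '[[[0, 0, 0], [0.05, 0, -0.14], 5.0], [[0, 0, 0], [0, 0, 0], 5.0]]'

```text
clock: 7.05
position: [0.4744, 0.1149, 0.0511]
ee_rot: [0.174, -0.008, 0.985, 0.002]
contact_force: [-7.4, -0.8, 14.1]
width: 0.0499
gripper_force: 7.9
```

Contact with the bed came at n = −19.5 mm, so the tips are 8.5 mm ahead of the TCP. I'll back off 20 mm along the normal and grip the upper bracket only.

Request:
drive_tool --rows '[[[0, 0, 0], [-0.17, 0, 0.47], 5.0], [[0, 0, 0], [-0.17, 0, 0.47], 5.0], [[0, 0, 0], [-0.17, 0, 0.47], 5.0], [[0, 0, 0], [-0.17, 0, 0.47], 5.0], [[0, 0, 0], [0, 0, 0], 5.0]]'

```text
clock: 7.68
position: [0.4681, 0.1149, 0.0693]
ee_rot: [0.174, -0.008, 0.985, 0.002]
contact_force: [-0.4, 0.4, -0.5]
width: 0.0502
gripper_force: 0.0
```

Request:
drive_tool --rows '[[[0, 0, 0], [0, 0, 0], 3.2], [[0, 0, 0], [0, 0, 0], 3.2], [[0, 0, 0], [0, 0, 0], 3.2], [[0, 0, 0], [0, 0, 0], 3.2]]' --force 60

```text
clock: 8.18
position: [0.4679, 0.1149, 0.0692]
ee_rot: [0.174, -0.008, 0.985, 0.002]
contact_force: [-3.4, 0.4, 7.8]
width: 0.0343
gripper_force: 59.5
```

```bash
python3 rel.py
```

```text
t 8.175 heel-rel u,v,n mm [32.0, -0.5, -0.3] F u,v,n [-0.5, 0.4, 8.5] w 0.03434353998084809 59.47165668010712
rotvec to target [-0.0009  0.0002  0.0022] u,v,n [0.9395 0.0172 0.342 ] [-0.0183  0.9998  0.    ] [-0.342  -0.0063  0.9397]
```

Request:
drive_tool --rows '[[[0, 0, 0], [-0.1, 0, 0.28], 3.2], [[0, 0, 0], [-0.17, 0, 0.47], 3.2], [[0, 0, 0], [-0.34, 0, 0.94], 3.2], [[0, 0, 0], [-0.34, 0, 0.94], 3.2], [[0, 0, 0], [0, 0, 2.5], 3.2], [[0, 0, 0], [0, 0, 3], 3.2], [[0, 0, 0], [0, 0, 2], 3.2], [[0, 0, 0], [0, 0, 0], 3.2]]'

```text
clock: 9.18
position: [0.4594, 0.1151, 0.1723]
ee_rot: [0.176, -0.008, 0.984, 0.002]
contact_force: [-0.0, -0.3, -2.7]
width: 0.0343
gripper_force: 60.2
```

```bash
python3 rel.py
python3 - <<'E'
from h import *
im,K,V=grab("wrist","w4");np.savez("w4.npz",K=K,V=V)
cv2.imwrite("pics/c4.png",im[130:400,170:470])
E
```

```text
t 9.175 heel-rel u,v,n mm [59.3, -0.2, 99.5] F u,v,n [-1.0, -0.3, -2.5] w 0.03433356926963749 60.245704650878906
rotvec to target [-0.0014  0.0044  0.0019] u,v,n [0.9395 0.0172 0.342 ] [-0.0183  0.9998  0.    ] [-0.342  -0.0063  0.9397]
```

View pics/c4.png

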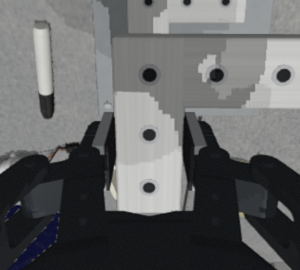

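The upper bracket is held straight between the fingers: heel hole at (319,205), arm holes at (319,264), (319,318), (387,206) and (453,205). The lower one stays on the rack. I'll compute its pose in the tool frame by PnP, along with the move to the jig.

```bash
cat > held.py <<'E'
from fit import *
def held(name,guess,loc=[(0,0),(1,0),(2,0),(0,1),(0,2)]):
    """pose of bracket heel (top surface) in world, from wrist picture"""
    im=cv2.imread(f"pics/{name}.png");d=np.load(name+".npz");K,V=d["K"],d["V"]
    px=holes(im,guess)
    obj=np.c_[np.array(loc)*.032,np.zeros(len(loc))]
    ok,rv,t=cv2.solvePnP(obj,px,K,None,flags=cv2.SOLVEPNP_IPPE)
    rv,t=cv2.solvePnPRefineLM(obj,px,K,None,rv,t)
    e=np.abs(cv2.projectPoints(obj,rv,t,K,None)[0][:,0]-px).max()
    C=V[:3,:3].T@np.diag([1,-1,-1]); o=-V[:3,:3].T@V[:3,3]
    return o+C@t.ravel(),R.from_matrix(C@cv2.Rodrigues(rv)[0]),px,e
E
python3 - <<'E'
from held import *
p,b,px,e=held("w4",[(319,205),(319,264),(319,318),(387,206),(453,205)])
s,r=rot();dt=r.inv().apply(p-s["position"]);Q=r.inv()*b
print(px.round(1).tolist(),e); print("heel(top) in tool mm",(dt*1e3).round(1),"bracket axes in tool",Q.as_matrix().round(3).tolist())
np.savez("held1.npz",dt=dt,Q=Q.as_quat())
E
```

```text
Traceback (most recent call last):
  File "held.py", line 7, in held
    ok,rv,t=cv2.solvePnP(obj,px,K,None,flags=cv2.SOLVEPNP_IPPE)
            ~~~~~~~~~~~~^^^^^^^^^^^^^^^^^^^^^^^^^^^^^^^^^^^^^^^
cv2.error: OpenCV(4.12.0) /io/opencv/modules/calib3d/src/solvepnp.cpp:835: error: (-215:Assertion failed) ( (npoints >= 4) || (npoints == 3 && flags == SOLVEPNP_ITERATIVE && useExtrinsicGuess) || (npoints >= 3 && flags == SOLVEPNP_SQPNP) ) && npoints == std::max(ipoints.checkVector(2, CV_32F), ipoints.checkVector(2, CV_64F)) in function 'solvePnPGeneric'
```

```bash
sed -i 's/def holes(im,guess)/def holes(im,guess,h=5)/; s/int(round(u))-5,int(round(v))-5/int(round(u))-h,int(round(v))-h/; s/+11/+2*h+1/g' fit.py
sed -i 's/px=holes(im,guess)/px=np.ascontiguousarray(holes(im,guess,h))/; s/guess,loc=/guess,h=11,loc=/; s/obj=np.c_\[/obj=np.ascontiguousarray(np.c_[/; s/np.zeros(len(loc))\]/np.zeros(len(loc))])/' held.py
python3 - <<'E'
from held import *
p,b,px,e=held("w4",[(319,205),(319,264),(319,318),(387,206),(453,205)])
s,r=rot();dt=r.inv().apply(p-s["position"]);Q=r.inv()*b
print(px.round(1).tolist(),e); print("heel(top) in tool mm",(dt*1e3).round(1),"bracket axes in tool",Q.as_matrix().round(3).tolist())
np.savez("held1.npz",dt=dt,Q=Q.as_quat())
E
```

```text
[[319.1, 204.5], [318.8, 264.4], [318.5, 317.3], [386.4, 204.9], [453.2, 205.0]] 0.10084942932144259
heel(top) in tool mm [31.1 -0.3 -2.3] bracket axes in tool [[-1.0, -0.005, 0.002], [-0.005, 1.0, 0.002], [-0.002, 0.002, -1.0]]
```

Request:
drive_tool --rows '[[[-0.002, 0.118, 0], [0, 0, 1], 3.2], [[-0.002, 0.118, 0], [0, 0, 0.5], 3.2], [[-0.002, 0.118, 0], [0, 0, 0], 3.2], [[0, 0, -0.019], [0.54, -6.1, 0], 3.2], [[0, 0, -0.019], [0.54, -6.1, 0], 3.2], [[0, 0, -0.019], [0.54, -6.1, 0], 3.2], [[0, 0, -0.019], [0.54, -6.1, 0], 3.2], [[0, 0, -0.019], [0.54, -6.0, 0], 3.2]]'

```text
clock: 10.22
position: [0.4847, -0.1907, 0.1836]
ee_rot: [-0.003, 0.04, 0.999, 0.001]
contact_force: [0.9, 0.2, -0.9]
width: 0.0344
gripper_force: 60.4
```

Request:
drive_tool --rows '[[[0, 0, 0], [0, 0, -3], 3.2], [[0, 0, 0], [0, 0, -3], 3.2], [[0, 0, 0], [0, 0, -2], 3.2], [[0, 0, 0], [0, 0, 0], 3.2], [[0, 0, 0], [0, 0, 0], 3.2]]'

```text
clock: 10.85
position: [0.4857, -0.1892, 0.1051]
ee_rot: [-0.003, 0.039, 0.999, 0.0]
contact_force: [1.0, -0.3, -1.5]
width: 0.0342
gripper_force: 60.5
```

```bash
cat > jrel.py <<'E'
from h import *
# TCP in jig frame, orientation error
y=-.0784; rj=R.from_euler("z",y); C=np.array([.4960,-.1516,0]); third=0
s,r=rot()
print("t",s["clock"],"TCP in jig mm",(rj.inv().apply(s["position"]-C)*1e3).round(1),"F jig",rj.inv().apply(s["contact_force"]).round(1),"w",s["width"],s["gripper_force"])
for f in (0,np.pi):
    a=rj*R.from_euler("z",f); T=a.as_matrix()@np.diag([-1,1,-1])
    print("rotvec to",f,(R.from_matrix(T)*r.inv()).as_rotvec().round(4))
E
python3 jrel.py
python3 - <<'E'
from h import *
im,K,V=grab("wrist","w5");np.savez("w5.npz",K=K,V=V)
E
```

```text
t 10.85 TCP in jig mm [ -7.4 -38.2 105.1] F jig [ 1.  -0.2 -1.5] w 0.0341827941685517 60.520702600479126
rotvec to 0 [-0.0009 -0.0051  0.0004]
rotvec to 3.141592653589793 [-7.9000e-03  1.4000e-03 -3.1412e+00]
```

View pics/w5.png

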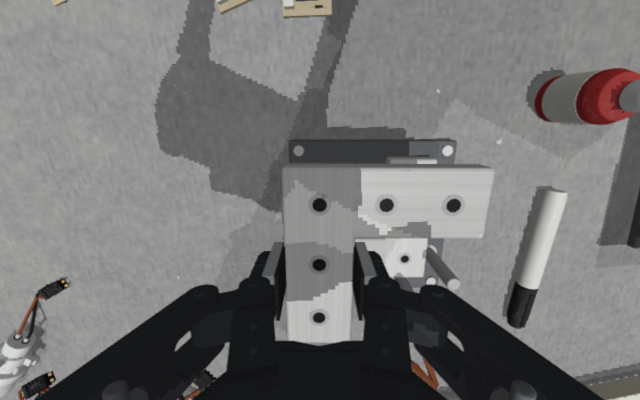

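The bracket hovers over the jig with its heel hole at (319,205), and the post at (440,268) is clear of the arm's end. Lowering now.

Request:
drive_tool --rows '[[[0, -0.005, 0], [0, 0, -2], 3.2], [[0, 0, 0], [0, 0, -2], 3.2], [[0, 0, 0], [0, 0, -1], 3.2], [[0, 0, 0], [0, 0, -0.5], 3.2], [[0, 0, 0], [0, 0, -0.5], 3.2], [[0, 0, 0], [0, 0, 0], 3.2], [[0, 0, 0], [0, 0, 0], 3.2]]'

```text
clock: 11.78
position: [0.4858, -0.1893, 0.0455]
ee_rot: [0.0, 0.039, 0.999, 0.0]
contact_force: [-0.1, 0.2, -1.1]
width: 0.0341
gripper_force: 60.5
```

Request:
drive_tool --rows '[[[0, 0, 0], [0, 0, -0.2], 3.2], [[0, 0, 0], [0, 0, -0.2], 3.2], [[0, 0, 0], [0, 0, 0], 3.2]]'

```text
clock: 12.15
position: [0.4853, -0.189, 0.041]
ee_rot: [-0.0, 0.039, 0.999, 0.001]
contact_force: [0.1, 0.5, -1.3]
width: 0.0346
gripper_force: 60.5
```

Request:
drive_tool --rows '[[[0, 0, 0], [0, 0, -0.15], 3.2], [[0, 0, 0], [0, 0, 0], 3.2]]'

```text
clock: 12.4
position: [0.4854, -0.189, 0.0395]
ee_rot: [-0.0, 0.039, 0.999, 0.001]
contact_force: [0.2, -0.5, -1.6]
width: 0.0344
gripper_force: 60.5
```

Request:
drive_tool --rows '[[[0, 0, 0], [0, 0, -0.15], 3.2], [[0, 0, 0], [0, 0, 0], 3.2]]'

```text
clock: 12.65
position: [0.4854, -0.1891, 0.038]
ee_rot: [-0.0, 0.039, 0.999, 0.0]
contact_force: [0.3, 0.5, -1.3]
width: 0.0345
gripper_force: 60.5
```

Request:
drive_tool --rows '[[[0, 0, 0], [0, 0, -0.1], 3.2], [[0, 0, 0], [0, 0, 0], 3.2]]'

```text
clock: 12.9
position: [0.4856, -0.1891, 0.0372]
ee_rot: [0.0, 0.039, 0.999, 0.0]
contact_force: [0.6, -0.7, 0.2]
width: 0.0345
gripper_force: 60.6
```

Request:
drive_tool --rows '[[[0, 0, 0], [0.2, -0.016, 0], 3.2], [[0, 0, 0], [0.2, -0.016, 0], 3.2], [[0, 0, 0], [0.1, -0.008, 0], 3.2], [[0, 0, 0], [0, 0, 0], 3.2]]'

```text
clock: 13.4
position: [0.4904, -0.1895, 0.0372]
ee_rot: [-0.0, 0.039, 0.999, 0.0]
contact_force: [-1.5, 0.3, 2.4]
width: 0.0347
gripper_force: 61.0
```

Request:
drive_tool --rows '[[[0, 0, 0], [0.1, -0.008, 0], 3.2], [[0, 0, 0], [0, 0, 0], 3.2]]'

```text
clock: 13.65
position: [0.4914, -0.1896, 0.0372]
ee_rot: [-0.0, 0.039, 0.999, 0.0]
contact_force: [-2.8, 0.4, 3.9]
width: 0.0342
gripper_force: 61.1
```

Request:
drive_tool --rows '[[[0, 0, 0], [0.1, -0.008, 0], 3.2], [[0, 0, 0], [0, 0, 0], 3.2]]'

```text
clock: 13.9
position: [0.4925, -0.1896, 0.0372]
ee_rot: [-0.0, 0.039, 0.999, 0.0]
contact_force: [-2.8, 0.7, 4.5]
width: 0.0343
gripper_force: 61.2
```

Request:
drive_tool --rows '[[[0, 0, 0], [0.1, -0.008, 0], 3.2], [[0, 0, 0], [0, 0, 0], 3.2]]'

```text
clock: 14.15
position: [0.4935, -0.1898, 0.0372]
ee_rot: [-0.0, 0.039, 0.999, 0.0]
contact_force: [-3.1, 0.9, 4.7]
width: 0.0343
gripper_force: 61.2
```

Request:
drive_tool --rows '[[[0, 0, 0], [0.08, -0.006, 0], 3.2], [[0, 0, 0], [0, 0, 0], 3.2]]'

```text
clock: 14.4
position: [0.4935, -0.1897, 0.0372]
ee_rot: [-0.001, 0.039, 0.999, 0.0]
contact_force: [-4.3, 0.7, 5.7]
width: 0.0343
gripper_force: 61.5
```

Request:
drive_tool --rows '[[[0, 0, 0], [0.08, -0.006, 0], 3.2], [[0, 0, 0], [0, 0, 0], 3.2]]'

```text
clock: 14.65
position: [0.4936, -0.1897, 0.0372]
ee_rot: [-0.002, 0.039, 0.999, 0.001]
contact_force: [-5.0, -0.7, 7.5]
width: 0.0343
gripper_force: 61.6
```

Request:
drive_tool --rows '[[[0, 0, 0], [0.016, 0.2, 0], 3.2], [[0, 0, 0], [0.016, 0.2, 0], 3.2], [[0, 0, 0], [0, 0, 0], 3.2]]'

```text
clock: 15.02
position: [0.4939, -0.1878, 0.0372]
ee_rot: [-0.001, 0.039, 0.999, -0.001]
contact_force: [-8.0, -6.9, 6.9]
width: 0.0345
gripper_force: 61.4
```

Request:
drive_tool --rows '[[[0, 0, 0], [-0.15, 0.012, 0.05], 3.2], [[0, 0, 0], [0, 0, 0], 3.2]]'

```text
clock: 15.28
position: [0.4939, -0.186, 0.0373]
ee_rot: [-0.0, 0.04, 0.999, 0.0]
contact_force: [-3.0, -2.1, -1.4]
width: 0.0345
gripper_force: 60.7
```

```bash
python3 jrel.py
python3 - <<'E'
from held import *
im,K,V=grab("wrist","w6");np.savez("w6.npz",K=K,V=V)
p,b,px,e=held("w6",[(319,204),(319,264),(319,318),(387,205),(453,205)])
rj=R.from_euler("z",-.0784);C=np.array([.4960,-.1516,0])
s,r=rot();print(px.round(1).tolist(),e,(rj.inv().apply(p-C)*1e3).round(1),(rj.inv()*b).as_rotvec().round(3))
E
```

```text
t 15.275 TCP in jig mm [  0.6 -34.5  37.3] F jig [-2.8 -2.3 -1.4] w 0.034509706667754624 60.70752203464508
rotvec to 0 [-0.0006 -0.      0.0008]
rotvec to 3.141592653589793 [-1.0000e-04  9.0000e-04 -3.1408e+00]
[[319.1, 204.5], [318.8, 264.4], [318.4, 317.2], [386.1, 204.8], [453.2, 205.2]] 0.04138876573628636 [-32.1 -34.9  38.7] [ 0.001 -0.    -0.005]
```

Request:
drive_tool --rows '[[[0, 0, 0], [0.01, 0.12, 0.02], 3.2], [[0, 0, 0], [0.01, 0.12, 0], 3.2], [[0, 0, 0], [0, 0, 0], 3.2]]'

```text
clock: 15.7
position: [0.4941, -0.183, 0.0377]
ee_rot: [-0.0, 0.039, 0.999, 0.001]
contact_force: [-1.6, -0.5, -1.4]
width: 0.0341
gripper_force: 60.5
```

Request:
drive_tool --rows '[[[0, 0, 0], [0.01, 0.1, 0], 3.2], [[0, 0, 0], [0, 0, 0], 3.2]]'

```text
clock: 15.95
position: [0.4942, -0.1827, 0.0378]
ee_rot: [-0.0, 0.039, 0.999, 0.0]
contact_force: [-2.7, -3.7, -3.3]
width: 0.0343
gripper_force: 60.4
```

Request:
drive_tool --rows '[[[0, 0, 0], [0.01, 0.1, 0], 3.2], [[0, 0, 0], [0, 0, 0], 3.2]]'

```text
clock: 16.2
position: [0.4942, -0.1826, 0.0378]
ee_rot: [-0.0, 0.039, 0.999, -0.001]
contact_force: [-3.4, -7.2, -2.4]
width: 0.0343
gripper_force: 60.4
```

```bash
python3 jrel.py
```

```text
t 16.2 TCP in jig mm [  0.6 -31.   37.8] F jig [-2.9 -7.4 -2.4] w 0.03432064610546541 60.41097700595856
rotvec to 0 [ 0.0014 -0.0003 -0.0007]
rotvec to 3.141592653589793 [4.0000e-04 2.2000e-03 3.1409e+00]
```

Both sides are in contact. I'll press lightly in x, settle it down and release.

Request:
drive_tool --rows '[[[0, 0, 0], [0.06, 0, -0.05], 3.2], [[0, 0, 0], [0, 0, 0], 3.2], [[0, 0, 0], [0, 0, 0], 4.6], [[0, 0, 0], [0, 0, 0], 4.6], [[0, 0, 0], [0, 0, 0], 4.6]]'

```text
clock: 16.82
position: [0.4956, -0.1811, 0.0376]
ee_rot: [0.001, 0.039, 0.999, 0.001]
contact_force: [0.3, -0.5, 0.1]
width: 0.0459
gripper_force: 0.0
```

Request:
drive_tool --rows '[[[0, 0, 0], [0, 0, 0.5], 4.6], [[0, 0, 0], [0, 0, 1], 4.6], [[0, 0, 0], [0, 0, 2.5], 4.6], [[0, 0, 0], [0, 0, 3.5], 4.6], [[0, 0, 0], [0, 0, 2], 4.6], [[0, 0, 0], [0, 0, 0], 4.6], [[0, 0, 0], [0, 0, 0], 4.6]]'

```text
clock: 17.7
position: [0.4944, -0.1811, 0.1319]
ee_rot: [-0.0, 0.039, 0.999, 0.001]
contact_force: [-0.1, 0.9, -0.1]
width: 0.0458
gripper_force: 0.0
```

```bash
python3 jrel.py
python3 - <<'E'
from held import *
im,K,V=grab("wrist","w7");np.savez("w7.npz",K=K,V=V)
rj=R.from_euler("z",-.0784);C=np.array([.4960,-.1516,0])
# expected holes of placed bracket
loc=np.array([(0,0),(1,0),(2,0),(0,1),(0,2)])*.032
P=C+rj.apply(np.c_[loc-.032,np.full(5,.038)]);g=proj(K,V,P);print(g.round(1).tolist())
px=holes(im,g,8);print(px.round(1).tolist())
print("jig mm",(rj.inv().apply(cast(K,V,px,.038)-C)*1e3).round(1).tolist())
cv2.imwrite("pics/c7.png",im[90:400,200:560])
E
```

```text
t 17.7 TCP in jig mm [  0.7 -29.5 131.9] F jig [-0.2  0.9 -0.1] w 0.04576337697488747 0.0
rotvec to 0 [-0.0014 -0.0008  0.0005]
rotvec to 3.141592653589793 [-1.3000e-03  2.1000e-03 -3.1411e+00]
[[316.1, 168.7], [316.2, 207.0], [316.3, 242.4], [356.3, 168.7], [396.6, 168.7]]
[[316.7, 168.4], [316.6, 206.4], [316.6, 242.4], [357.0, 168.7], [397.3, 168.7]]
jig mm [[-32.2, -31.6, 38.0], [-0.5, -31.7, 38.0], [32.0, -31.8, 38.0], [-32.0, 0.5, 38.0], [-32.0, 32.6, 38.0]]
```

View pics/c7.png

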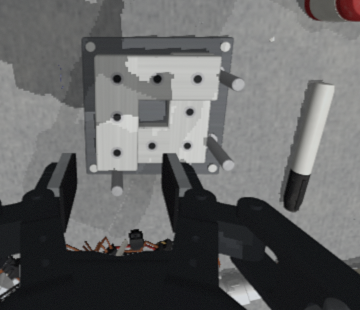

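The picture shows the second bracket as a square frame closed with the bottom one, ends at the posts. Heel measured at (−32.2, −31.6) mm, which is flush. Back to the rack for the lower bracket.

Request:
drive_tool --rows '[[[0, 0, 0], [0, 0, 2], 5.0], [[0, 0, 0.014], [-1.35, 4.23, 1.1], 5.0], [[0, 0, 0.014], [-1.35, 4.23, 1.1], 5.0], [[0, 0, 0.014], [-1.35, 4.23, 1.1], 5.0], [[0, 0, 0.014], [-1.35, 4.23, 1.1], 5.0], [[0, 0, 0.014], [-1.35, 4.23, 1.1], 5.0], [[0, 0, 0.014], [-1.35, 4.23, 1.1], 5.0], [[0, 0, 0.014], [-1.35, 4.23, 1.0], 5.0]]'

```text
clock: 18.75
position: [0.3993, 0.116, 0.2277]
ee_rot: [-0.001, -0.01, 1.0, 0.0]
contact_force: [1.4, 0.1, -0.6]
width: 0.0501
gripper_force: 0.0
```

Request:
drive_tool --rows '[[[0, 0, 0], [0, 0, 0], 5.0], [[0, 0, 0], [0, 0, 0], 5.0], [[0, 0, 0], [0, 0, 0], 5.0]]'

```text
clock: 19.12
position: [0.4005, 0.1138, 0.2276]
ee_rot: [-0.001, -0.009, 1.0, 0.0]
contact_force: [0.9, -0.6, 0.3]
width: 0.0499
gripper_force: 0.0
```

Run:
```python
from fit import *
im,K,V=grab("wrist","w8")
s,r=rot();print(s["clock"],s["position"])
loc=[(0,0),(1,0),(0,1),(0,2)]
r0=R.from_euler("z",.0183)*R.from_euler("y",-np.deg2rad(20));H=np.array([.4425,.1150,.0453])
g=proj(K,V,H+r0.apply(np.c_[np.array(loc)*.032,np.zeros(4)]));px=holes(im,g,6);print(g.round(1).tolist(),px.round(1).tolist())
print(fit(K,V,px,loc,np.deg2rad(20),.0453,(.4425,.115,.0183)))
T=np.c_[-r0.as_matrix()[:,0],r0.as_matrix()[:,1],-r0.as_matrix()[:,2]];print((R.from_matrix(T)*r.inv()).as_rotvec())
```

```text
19.175 [0.40053784 0.11379276 0.22769597]
[[319.5, 218.8], [319.5, 246.5], [347.0, 218.8], [374.4, 218.8]] [[318.5, 218.5], [318.5, 246.3], [346.0, 218.6], [373.6, 218.5]]
(array([0.44218287, 0.11382942, 0.01889468, 0.032091  , 0.0453    ]), np.float64(0.048513008665167945))
[ 0.00585569 -0.3503996   0.00078925]
```

The lower bracket is where expected: heel at (0.4422, 0.1138), yaw 0.019. I'll approach it tilted, then go down along the normal.

Request:
drive_tool --rows '[[[0.002, -0.117, 0], [1.94, 0.01, -3.4], 5.0], [[0.002, -0.117, 0], [1.94, 0.02, -3.4], 5.0], [[0.002, -0.116, 0], [1.94, 0.02, -3.4], 5.0], [[0, 0, 0], [0, 0, -3.2], 5.0], [[0, 0, 0], [0.68, 0.01, -1.88], 5.0], [[0, 0, 0], [0.34, 0, -0.94], 5.0], [[0, 0, 0], [0, 0, 0], 5.0], [[0, 0, 0], [0, 0, 0], 5.0]]'

```text
clock: 20.18
position: [0.4694, 0.1152, 0.0668]
ee_rot: [0.175, -0.009, 0.985, 0.002]
contact_force: [0.1, -0.2, -0.6]
width: 0.0503
gripper_force: 0.0
```

```bash
sed -i 's/H=np.array(\[.*\])$/H=np.array([.4422,.1138,.0453])/' rel.py; python3 rel.py
```

```text
t 20.175 heel-rel u,v,n mm [32.9, 0.9, 10.9] F u,v,n [-0.1, -0.2, -0.6] w 0.0503011928459728 0.0
rotvec to target [-0.0002  0.002  -0.0005] u,v,n [0.9395 0.0172 0.342 ] [-0.0183  0.9998  0.    ] [-0.342  -0.0063  0.9397]
```

Request:
drive_tool --rows '[[[0, 0, 0], [0.08, -0.06, -0.35], 5.0], [[0, 0, 0], [0.12, -0.02, -0.4], 5.0], [[0, 0, 0], [0.11, 0, -0.35], 5.0], [[0, 0, 0], [0, 0, 0], 5.0], [[0, 0, 0], [0, 0, 0], 3.2], [[0, 0, 0], [0, 0, 0], 3.2], [[0, 0, 0], [0, 0, 0], 3.2], [[0, 0, 0], [0, 0, 0], 3.2]]' --force 60

```text
clock: 21.18
position: [0.4718, 0.1146, 0.0554]
ee_rot: [0.174, -0.009, 0.985, 0.002]
contact_force: [-1.8, 0.1, 5.9]
width: 0.0345
gripper_force: 60.5
```

```bash
python3 rel.py
```

```text
t 21.175 heel-rel u,v,n mm [31.2, 0.3, -0.7] F u,v,n [0.3, 0.1, 6.2] w 0.03449858154830081 60.48867344856262
rotvec to target [-0.0003  0.001  -0.001 ] u,v,n [0.9395 0.0172 0.342 ] [-0.0183  0.9998  0.    ] [-0.342  -0.0063  0.9397]
```

Request:
drive_tool --rows '[[[0, 0, 0], [-0.1, 0, 0.28], 3.2], [[0, 0, 0], [-0.17, 0, 0.47], 3.2], [[0, 0, 0], [-0.34, 0, 0.94], 3.2], [[0, 0, 0], [-0.34, 0, 0.94], 3.2], [[0, 0, 0], [-0.2, 0, 3], 3.2], [[0, 0, 0], [-0.2, 0, 4], 3.2], [[0, 0, 0], [0, 0, 3], 3.2], [[0, 0, 0], [0, 0, 0], 3.2]]'

```text
clock: 22.18
position: [0.46, 0.1148, 0.1845]
ee_rot: [0.177, -0.009, 0.984, 0.002]
contact_force: [0.0, 0.1, -2.1]
width: 0.0342
gripper_force: 60.7
```

```bash
python3 rel.py
python3 - <<'E'
from held import *
im,K,V=grab("wrist","w9");np.savez("w9.npz",K=K,V=V)
p,b,px,e=held("w9",[(319,205),(319,264),(319,318),(387,206),(453,205)])
s,r=rot();dt=r.inv().apply(p-s["position"]);Q=r.inv()*b
print(px.round(1).tolist(),e,s["position"]); print("heel(top) in tool mm",(dt*1e3).round(1),Q.as_matrix().round(3).tolist())
E
```

```text
t 22.175 heel-rel u,v,n mm [64.3, 0.7, 124.8] F u,v,n [-0.7, 0.1, -2.0] w 0.03419353957698134 60.69241762161255
rotvec to target [-0.0011  0.0077 -0.0011] u,v,n [0.9395 0.0172 0.342 ] [-0.0183  0.9998  0.    ] [-0.342  -0.0063  0.9397]
[[319.0, 207.3], [318.8, 267.1], [318.7, 319.7], [386.3, 207.6], [452.9, 207.5]] 0.11764183703655817 [0.45827892 0.1145985  0.18229139]
heel(top) in tool mm [29.  -0.3 -3.2] [[-1.0, -0.003, 0.002], [-0.003, 1.0, 0.005], [-0.002, 0.005, -1.0]]
```

The lower bracket is held and straight in the grip. I'll untilt it, then make the half turn clockwise on the way to the jig.

Request:
drive_tool --rows '[[[-0.002, 0.119, 0], [0, 0, 1], 3.2], [[-0.002, 0.119, 0], [0, 0, 0.5], 3.2], [[-0.002, 0.119, 0], [0, 0, 0], 3.2], [[0, 0, -0.18], [0.19, -1.33, 0], 3.2], [[0, 0, -0.18], [0.19, -1.33, 0], 3.2], [[0, 0, -0.18], [0.19, -1.33, 0], 3.2], [[0, 0, -0.18], [0.19, -1.33, 0], 3.2], [[0, 0, -0.18], [0.19, -1.33, 0], 3.2]]'

```text
clock: 23.22
position: [0.4667, 0.0476, 0.1941]
ee_rot: [-0.005, 0.429, 0.903, 0.001]
contact_force: [-0.5, 0.5, -2.9]
width: 0.0343
gripper_force: 60.6
```

Request:
drive_tool --rows '[[[0, 0, -0.18], [0.19, -1.33, 0], 3.2], [[0, 0, -0.18], [0.19, -1.33, 0], 3.2], [[0, 0, -0.18], [0.19, -1.33, 0], 3.2], [[0, 0, -0.18], [0.19, -1.33, 0], 3.2], [[0, 0, -0.18], [0.19, -1.33, 0], 3.2], [[0, 0, -0.18], [0.19, -1.33, 0], 3.2], [[0, 0, -0.18], [0.19, -1.33, 0], 3.2], [[0, 0, -0.18], [0.19, -1.33, 0], 3.2]]'

```text
clock: 24.22
position: [0.4818, -0.0585, 0.194]
ee_rot: [-0.002, 0.918, 0.396, 0.002]
contact_force: [0.3, -0.4, -3.2]
width: 0.0343
gripper_force: 60.6
```

Request:
drive_tool --rows '[[[0, 0, -0.18], [0.19, -1.33, 0], 3.2], [[0, 0, -0.18], [0.19, -1.33, 0], 3.2], [[0, 0, -0.18], [0.19, -1.33, 0], 3.2], [[0, 0, -0.18], [0.19, -1.33, 0], 3.2], [[0, 0, -0.18], [0.19, -1.33, 0], 3.2], [[0, 0, 0], [0, 0, 0], 3.2], [[0, 0, 0], [0, 0, 0], 3.2], [[0, 0, 0], [0, 0, 0], 3.2]]'

```text
clock: 25.22
position: [0.4922, -0.1242, 0.1959]
ee_rot: [0.0, 0.999, -0.039, 0.003]
contact_force: [0.9, 0.6, -2.1]
width: 0.0342
gripper_force: 60.7
```

```bash
cat > look3.py <<'E'
from held import *
import sys
n=sys.argv[1]
im,K,V=grab("wrist",n);np.savez(n+".npz",K=K,V=V)
p,b,px,e=held(n,[(319,205),(319,265),(319,318),(387,206),(453,206)])
rj=R.from_euler("z",-.0784);C=np.array([.4960,-.1516,0]);s,r=rot()
print(round(e,2),"heel(top) tool",(r.inv().apply(p-s["position"])*1e3).round(1),"heel(top) jig",(rj.inv().apply(p-C)*1e3).round(1),"axes jig",(rj.inv()*b).as_matrix().round(3).tolist())
E
python3 jrel.py; python3 look3.py w10
```

```text
t 25.225 TCP in jig mm [ -5.9  27.  195.9] F jig [ 0.8  0.7 -2.1] w 0.03421808062076581 60.72178602218628
rotvec to 0 [-9.5000e-03  1.3000e-03  3.1407e+00]
rotvec to 3.141592653589793 [ 0.0009  0.006  -0.0009]
0.02 heel(top) tool [32.8  0.7 -1.6] heel(top) jig [ 27.   26.3 198. ] axes jig [[-1.0, -0.0, -0.005], [0.0, -1.0, -0.003], [-0.005, -0.003, 1.0]]
```

Request:
drive_tool --rows '[[[0, 0.006, 0], [0, 0, -3.5], 3.2], [[0, 0, 0], [0, 0, -4], 3.2], [[0, 0, 0], [0, 0, -3], 3.2], [[0, 0, 0], [0, 0, -1.5], 3.2], [[0, 0, 0], [0, 0, 0], 3.2], [[0, 0, 0], [0, 0, 0], 3.2], [[0, 0, 0], [0, 0, 0], 3.2]]'

```text
clock: 26.15
position: [0.4936, -0.1252, 0.0777]
ee_rot: [0.001, 0.999, -0.04, 0.002]
contact_force: [0.5, 0.7, -3.3]
width: 0.0341
gripper_force: 60.7
```

```bash
python3 jrel.py; python3 look3.py w11; python3 -c "
import cv2;cv2.imwrite('pics/c11.png',cv2.imread('pics/w11.png')[100:400,130:560])"
```

```text
t 26.15 TCP in jig mm [-4.5 26.1 77.7] F jig [ 0.4  0.8 -3.3] w 0.03414320825848016 60.68643093109131
rotvec to 0 [ 0.0056 -0.0041 -3.1408]
rotvec to 3.141592653589793 [0.0026 0.0036 0.0007]
0.02 heel(top) tool [33.1  0.8 -2. ] heel(top) jig [28.4 25.4 79.6] axes jig [[-1.0, -0.002, -0.003], [0.002, -1.0, -0.001], [-0.003, -0.001, 1.0]]
```

View pics/c11.png

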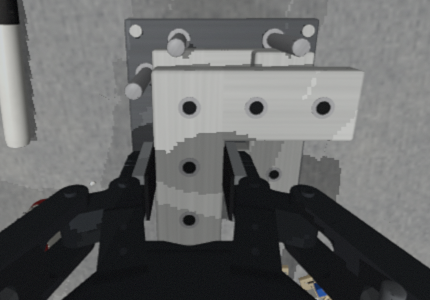

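The third bracket is over the pile, turned the right way. The posts at (308,145), (430,147) and (264,190) are clear of its edges. Lowering on.

Request:
drive_tool --rows '[[[0.002, 0.003, 0], [0, 0, -1], 3.2], [[0, 0, 0], [0, 0, -0.8], 3.2], [[0, 0, 0], [0, 0, -0.5], 3.2], [[0, 0, 0], [0, 0, 0], 3.2], [[0, 0, 0], [0, 0, 0], 3.2]]'

```text
clock: 26.82
position: [0.4928, -0.1249, 0.0534]
ee_rot: [-0.0, 0.999, -0.04, -0.001]
contact_force: [0.1, 0.2, -2.4]
width: 0.0343
gripper_force: 60.7
```

Request:
drive_tool --rows '[[[0, 0, 0], [0, 0, -0.1], 3.2], [[0, 0, 0], [0, 0, -0.1], 3.2], [[0, 0, 0], [0, 0, 0], 3.2]]'

```text
clock: 27.2
position: [0.4926, -0.1248, 0.0514]
ee_rot: [-0.0, 0.999, -0.04, -0.001]
contact_force: [0.3, 0.6, -1.9]
width: 0.0343
gripper_force: 60.7
```

Request:
drive_tool --rows '[[[0, 0, 0], [0, 0, -0.1], 3.2], [[0, 0, 0], [0, 0, 0], 3.2]]'

```text
clock: 27.45
position: [0.4927, -0.1249, 0.0509]
ee_rot: [-0.0, 0.999, -0.04, -0.001]
contact_force: [-1.3, 0.4, 2.8]
width: 0.034
gripper_force: 61.3
```

Touching at 0.051. I'll ease up slightly, then push to +y and +x.

Request:
drive_tool --rows '[[[0, 0, 0], [0.016, 0.2, 0.06], 3.2], [[0, 0, 0], [0.016, 0.2, 0], 3.2], [[0, 0, 0], [0.008, 0.1, 0], 3.2], [[0, 0, 0], [0, 0, 0], 3.2]]'

```text
clock: 27.95
position: [0.4932, -0.1198, 0.051]
ee_rot: [-0.0, 0.999, -0.04, -0.001]
contact_force: [0.2, -0.0, -1.0]
width: 0.0346
gripper_force: 60.8
```

Request:
drive_tool --rows '[[[0, 0, 0], [0.008, 0.1, 0], 3.2], [[0, 0, 0], [0, 0, 0], 3.2]]'

```text
clock: 28.2
position: [0.4931, -0.1188, 0.051]
ee_rot: [-0.0, 0.999, -0.04, -0.001]
contact_force: [0.3, 0.0, -2.1]
width: 0.0342
gripper_force: 60.8
```

Request:
drive_tool --rows '[[[0, 0, 0], [0.008, 0.1, 0], 3.2], [[0, 0, 0], [0, 0, 0], 3.2]]'

```text
clock: 28.45
position: [0.4932, -0.1183, 0.051]
ee_rot: [0.0, 0.999, -0.039, -0.001]
contact_force: [0.5, -2.9, -2.9]
width: 0.0345
gripper_force: 60.7
```

Contact in y. Now x.

Request:
drive_tool --rows '[[[0, 0, 0], [0.15, -0.012, 0], 3.2], [[0, 0, 0], [0.15, -0.012, 0], 3.2], [[0, 0, 0], [0, 0, 0], 3.2]]'

```text
clock: 28.82
position: [0.4936, -0.1183, 0.0509]
ee_rot: [0.0, 0.999, -0.039, -0.004]
contact_force: [-4.9, -3.9, 0.9]
width: 0.0345
gripper_force: 61.3
```

Request:
drive_tool --rows '[[[0, 0, 0], [0.1, -0.008, 0], 3.2], [[0, 0, 0], [0, 0, 0], 3.2]]'

```text
clock: 29.08
position: [0.494, -0.1183, 0.0509]
ee_rot: [0.0, 0.999, -0.039, -0.004]
contact_force: [-6.4, -4.7, 2.3]
width: 0.0342
gripper_force: 61.4
```

```bash
python3 jrel.py; python3 look3.py w12
```

```text
t 29.075 TCP in jig mm [-4.6 33.  50.9] F jig [-6.  -5.2  2.3] w 0.034232572718051454 61.41190052032471
rotvec to 0 [ 1.3300e-02 -4.0000e-04  3.1411e+00]
rotvec to 3.141592653589793 [-0.0002 -0.0085 -0.0004]
0.03 heel(top) tool [32.8  0.7 -2. ] heel(top) jig [28.3 32.2 52.6] axes jig [[-1.0, -0.001, 0.003], [0.001, -1.0, 0.001], [0.003, 0.001, 1.0]]
```

The y side is flush (32.2 mm). In x it is still 3.7 mm short, held by friction. I'll relieve the y pressure and lift a hair.

Request:
drive_tool --rows '[[[0, 0, 0], [-0.02, -0.15, 0.05], 3.2], [[0, 0, 0], [0, 0, 0], 3.2]]'

```text
clock: 29.38
position: [0.4973, -0.1193, 0.0515]
ee_rot: [-0.001, 0.999, -0.04, -0.001]
contact_force: [0.1, -0.4, -2.3]
width: 0.0346
gripper_force: 60.7
```

Request:
drive_tool --rows '[[[0, 0, 0], [0.05, -0.004, 0.03], 3.2], [[0, 0, 0], [0.05, -0.004, 0], 3.2], [[0, 0, 0], [0, 0, 0], 3.2]]'

```text
clock: 29.75
position: [0.4976, -0.1194, 0.0517]
ee_rot: [-0.0, 0.999, -0.04, -0.001]
contact_force: [-0.9, -0.2, -3.2]
width: 0.0342
gripper_force: 60.7
```

```bash
python3 jrel.py; python3 look3.py w13
```

```text
t 29.75 TCP in jig mm [-0.9 32.2 51.7] F jig [-0.9 -0.3 -3.2] w 0.03423880378280971 60.738394260406494
rotvec to 0 [-4.5000e-03  1.6000e-03 -3.1408e+00]
rotvec to 3.141592653589793 [-0.001  -0.0029  0.0008]
0.02 heel(top) tool [32.9  0.7 -1.9] heel(top) jig [32.  31.5 53.4] axes jig [[-1.0, -0.002, 0.003], [0.002, -1.0, -0.004], [0.003, -0.004, 1.0]]
```

Request:
drive_tool --rows '[[[0, 0, 0], [0.08, 0.1, 0], 3.2], [[0, 0, 0], [0.02, 0.08, 0], 3.2], [[0, 0, 0], [0, 0, 0], 3.2]]'

```text
clock: 30.18
position: [0.4978, -0.1187, 0.0516]
ee_rot: [0.001, 0.999, -0.039, -0.002]
contact_force: [-3.5, -3.3, -1.8]
width: 0.0344
gripper_force: 60.7
```

```bash
python3 jrel.py; python3 look3.py w14
```

```text
t 30.175 TCP in jig mm [-0.8 33.  51.6] F jig [-3.2 -3.5 -1.8] w 0.03440177113847192 60.72188436985016
rotvec to 0 [6.9000e-03 1.6000e-03 3.1412e+00]
rotvec to 3.141592653589793 [ 0.001  -0.0044 -0.0004]
0.04 heel(top) tool [32.9  0.8 -1.9] heel(top) jig [32.1 32.2 53.3] axes jig [[-1.0, -0.001, 0.005], [0.001, -1.0, -0.003], [0.005, -0.003, 1.0]]
```

Flush on both sides. Lower the last half millimetre, release and withdraw.

Request:
drive_tool --rows '[[[0, 0, 0], [0, 0, -0.05], 3.2], [[0, 0, 0], [0, 0, 0], 3.2], [[0, 0, 0], [0, 0, 0], 4.4], [[0, 0, 0], [0, 0, 0], 4.4], [[0, 0, 0], [0, 0, 0], 4.4]]'

```text
clock: 30.85
position: [0.4998, -0.118, 0.0517]
ee_rot: [-0.0, 0.999, -0.04, -0.0]
contact_force: [0.5, 0.1, 0.0]
width: 0.0437
gripper_force: 0.0
```

Request:
drive_tool --rows '[[[0, 0, 0], [0, 0, 0.5], 4.4], [[0, 0, 0], [0, 0, 1], 4.4], [[0, 0, 0], [0, 0, 2.5], 4.4], [[0, 0, 0], [0, 0, 3.5], 4.4], [[0, 0, 0], [0, 0, 3], 4.4], [[0, 0, 0], [0, 0, 0], 4.4], [[0, 0, 0], [0, 0, 0], 4.4], [[0, 0, 0], [0, 0, 0], 4.4]]'

```text
clock: 31.85
position: [0.4981, -0.1176, 0.1553]
ee_rot: [-0.001, 0.999, -0.04, -0.002]
contact_force: [-0.0, 0.2, -0.5]
width: 0.0436
gripper_force: 0.0
```

Run:
```python
from fit import *
im,K,V=grab("wrist","w15")
rj=R.from_euler("z",-.0784);C=np.array([.4960,-.1516,0])
def chk(loc,z):
    P=C+rj.apply(np.c_[np.array(loc)*.032,np.full(len(loc),z)]);g=proj(K,V,P);px=holes(im,g,7)
    print(g.round(1).tolist(),(rj.inv().apply(cast(K,V,px,z)-C)*1e3).round(1).tolist())
chk([(1,1),(0,1),(-1,1),(1,0),(1,-1)],.052); chk([(-1,-1),(0,-1),(-1,0)],.038)
cv2.imwrite("pics/c15.png",im[100:400,150:520])
```

```text
[[320.7, 168.1], [320.6, 205.0], [320.5, 239.1], [359.4, 168.1], [398.1, 168.2]] [[31.7, 32.2, 52.0], [-0.5, 32.2, 52.0], [-32.7, 32.3, 52.0], [31.7, 0.1, 52.0], [31.7, -32.0, 52.0]]
[[388.6, 232.9], [391.1, 200.3], [354.5, 232.9]] [[-32.4, -32.0, 38.0], [-0.2, -31.9, 38.0], [-32.3, -0.1, 38.0]]
```

View pics/c15.png

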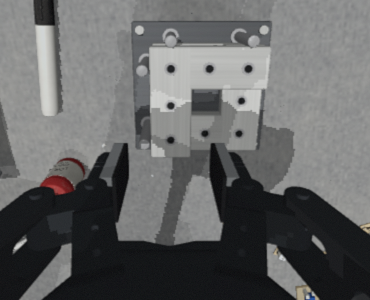

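The picture shows the finished pile as a square frame against the posts, with the glue and marker untouched. The third heel is at (31.7, 32.2) mm and the second at (−32.4, −32.0) mm.

```bash
python3 -c "
from rig import job
print(job.sign_off())"
```

```text
the job is handed in; nothing more can be done
None
```

I added both rack brackets to the jig pile, each turned opposite to the one beneath and within about 0.5 mm of flush by camera, then let go and handed the job in at about 32 s; I didn't measure the bottom bracket again at the end.

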